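Open the stuck cap of a gauge-ball jar

TASK

The twist-off cap of the square jar is stuck. Leave the jar in its holder: break the cap loose with a short hard twist anticlockwise, spin it on until it comes free, lift it off without pulling the jar up, and lay it gently, top side up, in the middle of the round mat. The thin cap dents if squeezed with more than about 40 N, and the tools standing round must not be disturbed.

Things in the scene. Friction and masses are not known exactly. Their poses are not given: they have to be found in the camera images.
- cap_center (a point): Loose, thin, knurled aluminium twist-off cap shut on the jar: round, 56 mm in diameter, 30 mm tall, 60 g, with a dark groove across its flat top. The point is on its axis, 15 mm below the top; z up, x (along the groove) turns with it. Shut, its x is parallel to the jar's x. On the neck it has about 2 mm of play sideways and upward. Its lower edge stands 2 mm above the jar's shoulder.
- cap_top (a point): Centre of the cap's top. Turns of the cap from shut, anticlockwise from above: for the first 25 degrees it must be forced past sprung catches with about 0.6 N m (a grip of 20 to 30 N per finger does; less may slip); then it turns almost freely; from 125 to 145 degrees it can be lifted off, before that inner lugs hold it to the jar; near 150 degrees is a solid stop. Clockwise from shut: solid stop.
- jar_center (a point): Grey jar with a pale label, loose in the holder: body 64 x 64 mm, 62 mm tall, 0.5 kg; round neck 28 mm tall, 45 mm over its lips, under the cap, with a steel ball in it. The point is on the axis, 45 mm above its underside (17 mm below the flat shoulder); z up, x and y square to the sides. 1.5 mm of play to each side in the holder; nothing holds it down.
- holder_top (a point): Aluminium block screwed to the worktop, 87 x 87 mm and 40 mm tall with two low lugs (150 mm over all along its x axis), with a square pocket 67 x 67 mm, 30 mm deep, in which the jar stands and cannot turn. The point is the centre of its top face, x and y square to its sides.
- mat_top (a point): Fixed round cork mat, 120 mm in diameter, 4 mm thick, flat on the worktop. The point is the centre of its upper face.
- ring_gauge: Bystander: steel ring gauge 62 mm in diameter, 22 mm tall, lying flat; origin at the centre of its underside.
- v_block: Bystander: steel V-block 48 x 45 x 38 mm; origin at the centre of its underside.
- micrometer: Bystander: micrometer 48 x 125 x 14 mm, lying flat; origin at the centre of its underside, long axis y.
Not all that is in view belongs to the job. Of the things that look like the part that bears mat_top, the smallest one is meant.

How it is judged:
By the outcome, as a careful person would: the job done as asked, in the order asked, and still so for the second after the job is handed in, with the robot touching nothing.
It also fails if it takes over 54 s, if anything falls off the work surface, if the arm or the gripper's body presses on something with over 40 N, if the wrist force passes 120 N, or if a joint passes its speed limit or range.

ROBOT

A 7-joint arm with a two-finger parallel gripper is mounted at the origin on a cart in front of the work surface, level with it; the furniture and walls round the work are solid. World frame = base frame: x ahead of the robot, y to its left, z up, the work surface at z = 0. Lengths are in m, angles in rad, forces in N, time in s.
With the tool pointing down it reaches from about 0.4 to 0.85 m from the base axis. Payload 4.5 kg.
Tool frame: the origin (TCP) lies midway between the tips of the shut fingers; the grasp point (between the pads) lies 19 mm behind it; z points along the fingers, x is the direction in which the jaws open and shut, and the axes are right-handed (so a half turn about z gives the same grasp; the last joint's range is limited). The gripper opens to 88 mm and grips with 3 to 60 N. Pads are 18 mm wide; open, the fingers measure 123 mm over their backs; the gripper's body (75 mm by 187 mm) begins 45 mm behind the grasp point.
Start: joints at [1.202, 0.689, -0.195, 1.565, 0.157, 0.902, -0.215], TCP at [0.245, -0.575, 0.239] pointing down, gripper open.
Joint ranges: [-3.01, 3.01], [-0.46, 2.08], [-1.47, 1.51], [0.13, 2.56], [-1, 4.14], [0.04, 2.09], [-2.66, 2.66]. Speed limits (rad/s): [2.57, 2.57, 3.14, 3.14, 3.14, 3.14, 3.14].

INTERFACE

Orientations are given as a 3x3 rotation matrix whose columns are the frame's x, y, z axes.
In Python, from bench import robot gives the robot as it stands. Calls block until the motion is done:
- robot.move_pose(position, orientation): joint-space move of the TCP to a pose.
- robot.move_l(position, rate=0.15, rotation=None, guard=None): straight line of the TCP; rotation=None keeps the orientation; rate is the mean speed in m/s. With guard (N) it stops when the force on the tool has changed by that much, and returns True; else False.
- robot.move_joints(angles): joint-space move.
- robot.open() and robot.grasp(grasp_force=None): open the fingers fully, or close them until they stop; grasp_force is the grip in N (None keeps the last).
- robot.hold(seconds).
- robot.ik(position, orientation): joint angles nearest the present ones, or None.
- robot.get_state(): the state.
- robot.grab_frame(name): name is "side" or "top"; returns the picture (400x640x3 uint8, blue, green, red); there is no depth.
- robot.camera_model(name): a dict with "fx", "fy", "cx", "cy" (pixels), "xyz" and "orientation" of the camera in the world. Camera axes: x right, y down, z forward; pixel columns grow to the right and rows downward; lengths in m; the calibration is good to about 2 mm. A picture is of the moment at which its call begins. camera_model takes no time and is no camera call.
A pose or a line that the arm cannot do raises robot.IKError and nothing moves.
- robot.job_done(): hands the job in, once; it reports no verdict.
The state is a dict: "time_s": time; "joint_pos": joint angles; "dq": joint speeds; "joint_efforts": joint torques, N m; "ee_pos": TCP position; "eef_rot": TCP orientation; "wrist_force": force on the tool from outside, world axes, zero at the start; "torque": the same for the moment, N m; "grip_width": finger opening in m.
Only numpy, scipy, OpenCV 4.12 (cv2) and the standard library are available. Lean on these libraries where they do the work, as an engineer would, in place of code of your own. Each camera call takes 0.05 s, during which the arm holds its last target. There are 200 camera calls.

## Working session

There is one attempt and no reset: what is moved stays moved. The work goes in short steps, each a Python script; the robot and the scene stay as the last script left them, time stands still between calls to the robot, and variables do not carry over. Pictures are saved under pics/ and viewed, about 8 in all and at most 12, crops included, and the job is handed in when it is done.

```bash
mkdir -p pics; ls; python3 - <<'E'
from bench import robot
import cv2
for n in ("top","side"):
    f=robot.grab_frame(n); cv2.imwrite(f"pics/{n}0.png",f)
    print(n,robot.camera_model(n))
s=robot.get_state(); print(s)
E
```

```text
pics
top {'fx': 448.7950088135897, 'fy': 448.7950088135897, 'cx': 323.5242678370905, 'cy': 190.6083072782996, 'xyz': array([ 0.42419767, -0.29701061,  1.0996861 ]), 'orientation': array([[-0.01731205, -0.98964967,  0.14245636],
       [-0.99983888,  0.01645935, -0.00716201],
       [ 0.00474314, -0.1425574 , -0.98977517]])}
side {'fx': 392.4756406165559, 'fy': 392.4756406165559, 'cx': 320.57386428780836, 'cy': 204.7124421753315, 'xyz': array([-0.02580098, -1.09793999,  0.5682086 ]), 'orientation': array([[ 0.82064542, -0.24639692,  0.51558671],
       [-0.57143368, -0.35044556,  0.74205893],
       [-0.00215596, -0.90359087, -0.42839104]])}
{'time_s': 0.1, 'joint_pos': array([ 1.20179268,  0.68993349, -0.19455698,  1.56620055,  0.15730412,
        0.90248683, -0.21509686]), 'dq': array([-0.00072637, -0.00109269,  0.00017604, -0.00168023, -0.00041846,
        0.00012811,  0.00033842]), 'joint_efforts': array([-3.22185580e-03, -5.28505790e+01, -1.27134439e+00, -1.53837597e+01,
       -5.25973155e-02,  2.10407357e-03,  3.32382467e-05]), 'ee_pos': array([ 0.24476396, -0.57448287,  0.23798085]), 'eef_rot': array([[ 3.92095720e-01, -9.19924139e-01, -7.24888480e-04],
       [-9.19922976e-01, -3.92096379e-01,  1.46546201e-03],
       [-1.63234002e-03,  9.22401871e-05, -9.99998663e-01]]), 'wrist_force': array([ 0.4532499 , -0.38447402,  0.37746324]), 'torque': array([-0.05363515,  0.04140943, -0.0283565 ]), 'grip_width': 0.08866679919658625}
```

View pics/top0.png

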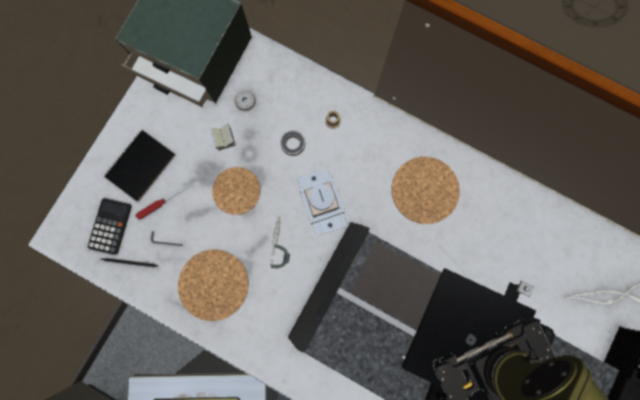

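View pics/side0.png

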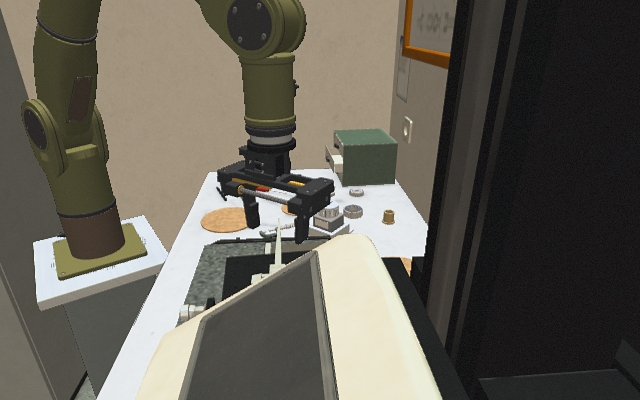

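The top view shows three cork mats: a large one at (213,285), a large one at (425,190) and the smallest at (236,190), about 47 px ≈ 120 mm, so that is the target. The jar, cap and holder are at about (321,198). Other round things that could be mistaken for the cap are the grey disc at (245,100), the ring at (293,142) and the brass ring at (333,119). Only (321,198) has a groove and a holder. I'll check it in a close crop.

```bash
cat > h.py <<'E'
import numpy as np, cv2
from bench import robot
def ray(name,uv,z):
    c=robot.camera_model(name); d=c["orientation"]@np.array([(uv[0]-c["cx"])/c["fx"],(uv[1]-c["cy"])/c["fy"],1])
    return c["xyz"]+d*(z-c["xyz"][2])/d[2]
def proj(name,p):
    c=robot.camera_model(name); q=c["orientation"].T@(np.array(p)-c["xyz"])
    return np.array([c["fx"]*q[0]/q[2]+c["cx"],c["fy"]*q[1]/q[2]+c["cy"]])
E
python3 - <<'E'
from h import *
fs=[robot.grab_frame("top").astype(float) for _ in range(6)]
f=np.mean(fs,0).astype(np.uint8); cv2.imwrite("pics/topavg.png",f)
c=f[150:250,270:370]; cv2.imwrite("pics/crop1.png",cv2.resize(c,(600,600),interpolation=cv2.INTER_CUBIC))
# mats by colour
hsv=cv2.cvtColor(f,cv2.COLOR_BGR2HSV)
m=cv2.inRange(hsv,(8,80,100),(22,255,255)); m=cv2.morphologyEx(m,cv2.MORPH_CLOSE,np.ones((5,5)))
for k in cv2.findContours(m,cv2.RETR_EXTERNAL,cv2.CHAIN_APPROX_NONE)[0]:
    if 800<cv2.contourArea(k)<9000:
        P=np.array([ray("top",p[0],0.004)[:2] for p in k],np.float32); (x,y),r=cv2.minEnclosingCircle(P)
        print(cv2.boundingRect(k),cv2.contourArea(k),x,y,2*r,2*np.sqrt(cv2.contourArea(P)/np.pi))
for uv,z in [((321,198),.104),((293,142),.022),((245,100),.03),((223,137),.038),((278,245),.014),((352,232),0.02),((333,119),.03),((185,45),.1)]: print(uv,ray("top",uv,z))
E
```

```text
(178, 250, 70, 70) 3722.5 0.360480397939682 -0.03578031808137894 0.16633298993110657 0.16297259643433426
(213, 168, 47, 46) 1657.0 0.5864335298538208 -0.08921153843402863 0.11647529900074005 0.11373506834273497
(392, 157, 67, 66) 3354.5 0.5804070234298706 -0.5556977987289429 0.16501553356647491 0.16236803513089212
(431, 0, 209, 106) 2028.5 0.936171293258667 -0.853981614112854 0.5938870310783386 0.13555357154302133
(321, 198) [ 0.55090179 -0.29828241  0.104     ]
(293, 142) [ 0.70153261 -0.23170955  0.022     ]
(245, 100) [ 0.80820765 -0.11411452  0.03      ]
(223, 137) [ 0.71261763 -0.06280202  0.038     ]
(278, 245) [ 0.45035228 -0.19329133  0.014     ]
(352, 232) [ 0.47813126 -0.37140358  0.02      ]
(333, 119) [ 0.75607494 -0.33119278  0.03      ]
(185, 45) [0.92022266 0.01623525 0.1       ]
```

View pics/crop1.png

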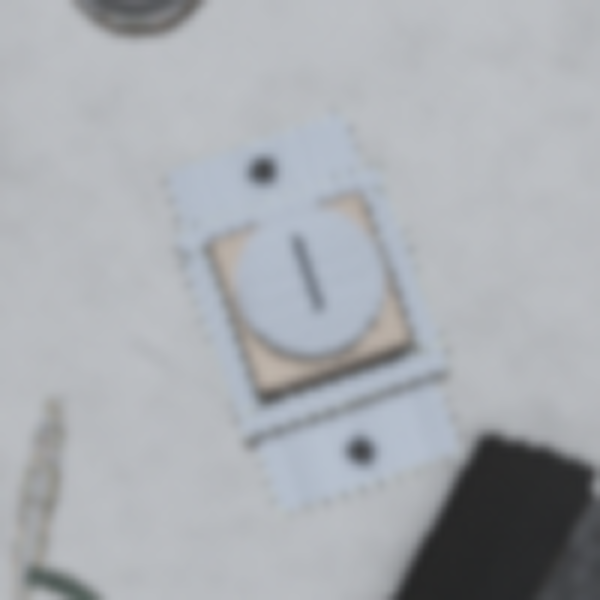

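The crop shows the cap disc with its dark groove from (297,237) to (319,310). The tan jar shoulder is around it, and the holder's screw holes are at (262,171) and (361,450). That is the right part. Next I'll compute world positions and joint options.

```bash
cat >> h.py <<'E'
def R(yaw): c,s=np.cos(yaw),np.sin(yaw); return np.array([[c,s,0],[s,-c,0],[0,0,-1.]])
E
python3 - <<'E'
from h import *
U=lambda x,y:((x+.5)/6-.5+270,(y+.5)/6-.5+150)
a,b=ray("top",U(297,237),.104),ray("top",U(319,310),.104)
print("cap",(a+b)/2,"len",np.linalg.norm(a-b),"yaw",np.degrees(np.arctan2(*(a-b)[1::-1])))
a,b=ray("top",U(262,171),.012),ray("top",U(361,450),.012)
print("holder",(a+b)/2,np.linalg.norm(a-b),"yaw",np.degrees(np.arctan2(*(a-b)[1::-1])))
# shoulder corners (top-left, top-right, bottom right, bottom left)
P=[ray("top",U(*p),.072) for p in [(208,243),(362,195),(411,347),(262,390)]]
print("jar",np.mean(P,0),[round(float(np.linalg.norm(P[i]-P[i-1])),4) for i in range(4)])
# cap outline circle by left/right/top extremes
P=[ray("top",U(*p),.104) for p in [(234,278),(387,278),(310,203)]]
print("cap extents",np.linalg.norm(P[0]-P[1]),(P[0]+P[1])/2,P[2])
print("side",proj("side",(.55,-.299,.104)),proj("side",(.478,-.371,.02)))
for y in range(-180,181,20):
    q=robot.ik([.555,-.298,.077],R(np.radians(y)))
    print(y,None if q is None else np.round(q,2))
E
```

```text
cap [ 0.5573224  -0.29819398  0.104     ] len 0.02867291359548866 yaw 15.686688470098103
holder [ 0.55481365 -0.29934354  0.012     ] 0.12114124033091545 yaw 18.457866221740495
jar [ 0.55382587 -0.29917009  0.072     ] [0.0606, 0.0623, 0.0619, 0.0594]
cap extents 0.05705891566623851 [ 0.55558732 -0.29910963  0.104     ] [ 0.58391095 -0.29938921  0.104     ]
side [326.69860879 203.84503648] [320.28004394 248.91896636]
-180 [ 0.23  0.94  0.36  1.68 -0.52  0.61 -2.26]
-160 [ 0.28  0.93  0.27  1.68 -0.39  0.59 -2.02]
-140 [ 0.32  0.92  0.17  1.68 -0.26  0.57 -1.79]
-120 [ 0.37  0.91  0.1   1.67 -0.15  0.56 -1.54]
-100 [ 0.41  0.91  0.02  1.67 -0.03  0.56 -1.3 ]
-80 [ 0.46  0.91 -0.07  1.67  0.1   0.57 -1.07]
-60 [ 0.5   0.91 -0.14  1.67  0.21  0.58 -0.81]
-40 [ 0.53  0.91 -0.21  1.66  0.29  0.6  -0.54]
-20 [ 0.57  0.92 -0.27  1.66  0.38  0.62 -0.26]
0 [ 0.61  0.92 -0.34  1.66  0.46  0.64  0.01]
20 [ 0.64  0.93 -0.41  1.66  0.55  0.67  0.29]
40 [ 0.68  0.95 -0.49  1.65  0.63  0.7   0.57]
60 [ 0.74  0.97 -0.6   1.65  0.74  0.76  0.83]
80 [ 0.79  1.   -0.71  1.65  0.84  0.83  1.1 ]
100 [ 0.83  1.03 -0.81  1.65  0.92  0.89  1.39]
120 [ 0.99  1.23 -1.26  1.64  1.24  1.25  1.55]
140 [ 0.08  1.03  0.67  1.69 -0.88  0.76 -2.64]
160 [ 0.18  0.96  0.45  1.68 -0.64  0.65 -2.5 ]
180 [ 0.23  0.94  0.36  1.68 -0.52  0.61 -2.26]
```

```bash
python3 - <<'E'
from h import *
s=robot.get_state(); p=s["ee_pos"]
robot.move_l([p[0],p[1],.32],rate=.25)
Y=np.radians(-100)
robot.move_pose([.5555,-.299,.22],R(Y))
robot.move_l([.5555,-.299,.125],rate=.15)
s=robot.get_state(); print(s["time_s"],s["ee_pos"],s["joint_pos"],s["wrist_force"],np.round(s["eef_rot"],4).tolist())
f=robot.grab_frame("side")
uv=proj("side",(.5555,-.299,.104)); print(uv)
u,v=map(int,uv); c=f[v-60:v+40,u-65:u+65]; a=cv2.resize(c,(780,600),interpolation=cv2.INTER_CUBIC)
cv2.imwrite("pics/side1.png",a)
E
```

```text
3.2333 [ 0.55602312 -0.29963639  0.12583088] [ 0.44068853  0.83594668 -0.03557498  1.64479192  0.04326166  0.65992987
 -1.36313109] [-0.44179447 -0.07935007 -0.12041286] [[-0.1741, -0.9847, 0.0015], [-0.9847, 0.1741, -0.0008], [0.0005, -0.0016, -1.0]]
[328.30575093 203.3599715 ]
```

View pics/side1.png

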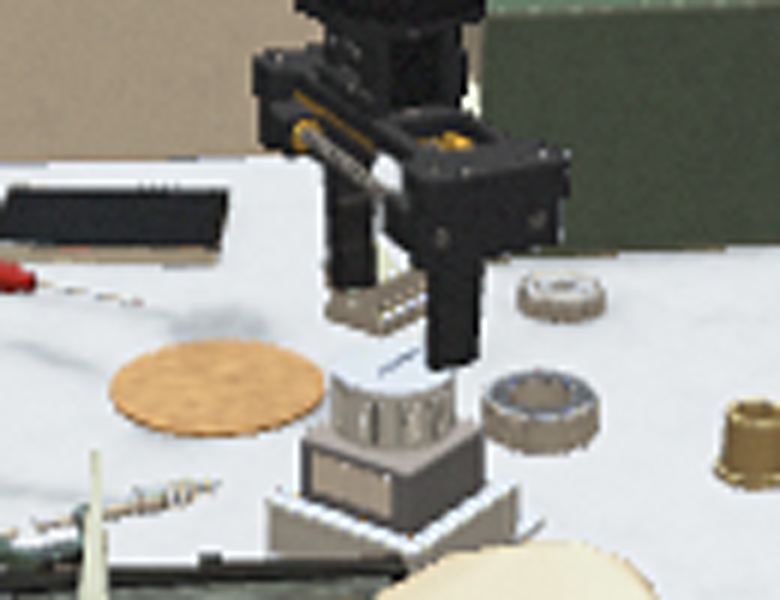

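The side crop shows the cap top centred at (394,368), against a predicted (392,362), so the cameras agree within about 1 px. The fingers straddle the cap with the area around it clear. Now descend, grip, and break it loose in small steps.

```bash
cat >> h.py <<'E'
def show(t):
    s=robot.get_state(); R_=s["eef_rot"]
    print(t,round(s["time_s"],2),"p",np.round(s["ee_pos"],4),"yaw",round(float(np.degrees(np.arctan2(R_[1,0],R_[0,0]))),1),"F",np.round(s["wrist_force"],1),"T",np.round(s["torque"],2),"w",round(s["grip_width"],4),"j7",round(s["joint_pos"][6],3)); return s
E
python3 - <<'E'
from h import *
print(robot.move_l([.5555,-.299,.078],rate=.08,guard=6)); show("down")
robot.grasp(28); show("grip")
q0=np.array(robot.get_state()["joint_pos"]); np.save("q0.npy",q0)
for d in (6,18,33):
    q=q0.copy(); q[6]+=np.radians(d); robot.move_joints(q); show(f"tw{d}")
E
```

```text
False
down 4.02 p [ 0.5556 -0.2991  0.0779] yaw -100.0 F [ 0.7  0.5 -0.2] T [ 0.02 -0.04 -0.03] w 0.0887 j7 -1.368
grip 4.61 p [ 0.5556 -0.299   0.0783] yaw -100.0 F [-1.   0.3  1.7] T [ 0.07  0.1  -0.01] w 0.0557 j7 -1.368
tw6 4.86 p [ 0.5557 -0.3001  0.0783] yaw -94.2 F [ 0.9 -1.4  0.3] T [-0.44 -0.15 -0.11] w 0.0556 j7 -1.266
tw18 5.17 p [ 0.5567 -0.3001  0.0787] yaw -82.3 F [ 2.8 -3.3  0.7] T [-0.72 -0.55 -0.13] w 0.0558 j7 -1.059
tw33 5.53 p [ 0.5555 -0.2987  0.0783] yaw -67.3 F [ 2.1 -1.3  1. ] T [-0.11 -0.22  0.1 ] w 0.0554 j7 -0.798
```

```bash
python3 - <<'E'
from h import *
f=robot.grab_frame("side"); c=f[170:245,285:375]; a=cv2.resize(c,(480,400),interpolation=cv2.INTER_CUBIC)
g=robot.grab_frame("top"); b=cv2.resize(g[160:230,285:355],(310,310),interpolation=cv2.INTER_CUBIC)
o=np.zeros((400,800,3),np.uint8); o[:,:480]=a; o[:310,485:795]=b; cv2.imwrite("pics/tw.png",o); show("")
E
```

```text
5.63 p [ 0.5554 -0.2987  0.0782] yaw -67.2 F [ 0.8 -0.2  0.8] T [-0.13 -0.21  0.04] w 0.0559 j7 -0.796
```

View pics/tw.png

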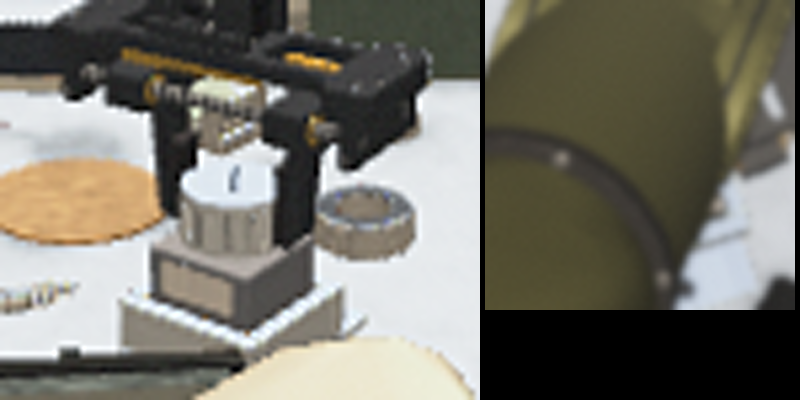

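The side crop shows the groove now from (232,192) to (238,168), nearly vertical, so the cap turned with the gripper. The fingers look seated on the rim. I'll turn the groove into an angle, then go on.

```bash
python3 - <<'E'
from h import *
V=lambda x,y:((x+.5)/5.333-.5+285,(y+.5)/5.333-.5+170)
a,b=ray("side",V(232,192),.104),ray("side",V(238,168),.104)
print("groove yaw",np.degrees(np.arctan2(*(b-a)[1::-1])),np.linalg.norm(b-a),(a+b)/2)
q0=np.load("q0.npy")
for d in (60,90,115,130,137):
    q=q0.copy(); q[6]+=np.radians(d); robot.move_joints(q); show(f"tw{d}")
robot.hold(.2); show("")
f=robot.grab_frame("side"); cv2.imwrite("pics/tw2.png",cv2.resize(f[170:245,285:375],(600,500),interpolation=cv2.INTER_CUBIC))
E
```

```text
groove yaw 48.02549365621943 0.02964810925171098 [ 0.55647834 -0.29935613  0.104     ]
tw60 6.16 p [ 0.5547 -0.2988  0.0782] yaw -40.2 F [-1.7  0.5  2.9] T [-0.02  0.27 -0.03] w 0.0556 j7 -0.325
tw90 6.72 p [ 0.5555 -0.2987  0.0783] yaw -10.2 F [-1.1  1.   2.3] T [0.14 0.08 0.05] w 0.0554 j7 0.199
tw115 7.22 p [ 0.5549 -0.2983  0.0783] yaw 14.8 F [-2.1  2.   5.5] T [0.48 0.45 0.09] w 0.0559 j7 0.635
tw130 7.58 p [ 0.5545 -0.2985  0.0782] yaw 29.7 F [-3.3  1.9  7.1] T [0.37 0.54 0.09] w 0.0554 j7 0.897
tw137 7.83 p [ 0.5543 -0.2985  0.0782] yaw 36.8 F [-3.9  1.9  5.9] T [0.37 0.61 0.08] w 0.0555 j7 1.019
 8.03 p [ 0.5543 -0.2985  0.0782] yaw 36.7 F [-3.9  2.5  5.9] T [0.42 0.53 0.17] w 0.0557 j7 1.019
```

View pics/tw2.png

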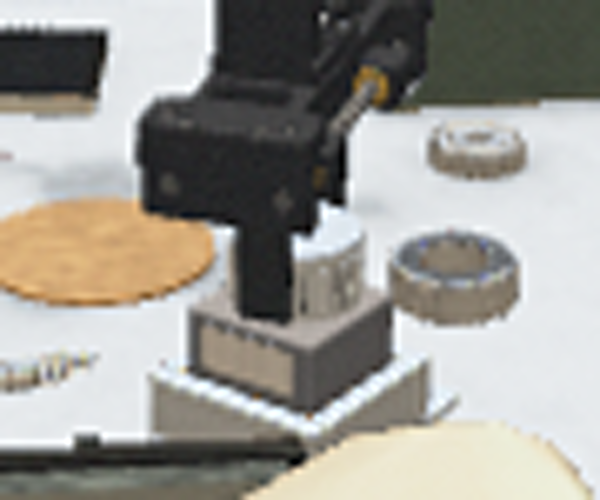

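The groove is now hidden behind the finger and nothing else has moved. At the 33° step the groove had followed to about 31°, so the cap should now be at about 135°. Next: a tiny lift to relieve the +6 N, then a guarded slow lift.

```bash
python3 - <<'E'
from h import *
p=np.array([.5548,-.2987,.0788])
robot.move_l(p,rate=.02); show("up.6")
for dz in (.0012,.0022,.0035,.005):
    g=robot.move_l(p+[0,0,dz],rate=.02); s=show(f"up{dz} {g}")
    if s["wrist_force"][2]<-3: break
E
```

```text
up.6 8.33 p [ 0.5543 -0.2984  0.0783] yaw 36.9 F [-1.   1.8  0.5] T [ 0.19  0.27 -0.03] w 0.0557 j7 1.021
up0.0012 False 8.58 p [ 0.5543 -0.2985  0.0796] yaw 37.0 F [-2.5  1.1 -2. ] T [0.22 0.31 0.02] w 0.0558 j7 1.023
up0.0022 False 8.83 p [ 0.5545 -0.2986  0.0809] yaw 37.0 F [-2.5  0.9 -1.3] T [0.24 0.26 0.  ] w 0.0557 j7 1.023
up0.0035 False 9.08 p [ 0.5547 -0.2987  0.0824] yaw 37.0 F [-3.   1.2 -1.7] T [ 0.23  0.37 -0.03] w 0.0559 j7 1.024
up0.005 False 9.33 p [ 0.5547 -0.2987  0.0839] yaw 37.0 F [-2.9  0.9 -0.9] T [ 0.26  0.37 -0.03] w 0.0557 j7 1.024
```

Raised 5 mm, well past the 2 mm of play, with only 1–2 N of pull. The jar would show about 5 N, so it is staying down.

```bash
python3 - <<'E'
from h import *
p=np.array([.5547,-.2987,.0838])
for z in (.092,.102,.115):
    g=robot.move_l([p[0],p[1],z],rate=.04,guard=3.5); show(f"z{z} {g}")
    if g: break
else:
    robot.move_l([p[0],p[1],.19],rate=.12); show("high")
    f=robot.grab_frame("side"); cv2.imwrite("pics/lift.png",cv2.resize(f[140:245,265:405],(720,540),interpolation=cv2.INTER_CUBIC))
E
```

```text
z0.092 False 9.69 p [ 0.5547 -0.2987  0.0926] yaw 37.0 F [-3.4  1.8  1.4] T [0.3  0.54 0.01] w 0.0556 j7 1.025
z0.102 True 9.9 p [ 0.5542 -0.2984  0.0952] yaw 37.0 F [ 0.1  0.3 -1.2] T [-0.01 -0.14  0.05] w 0.0559 j7 1.025
```

The guard tripped because the sideways contact force vanished. Fz is only −1 N, so the cap is clear of the neck contact. Continuing.

```bash
python3 - <<'E'
from h import *
p=np.array([.5547,-.2987]); ok=True
for z in (.100,.106,.112,.120):
    g=robot.move_l([*p,z],rate=.04,guard=3.5); s=show(f"z{z} {g}")
    if s["wrist_force"][2]<-3.5: ok=False; break
if ok:
    robot.move_l([*p,.19],rate=.12); show("high")
    f=robot.grab_frame("side"); cv2.imwrite("pics/lift.png",cv2.resize(f[140:245,265:405],(720,540),interpolation=cv2.INTER_CUBIC))
E
```

```text
z0.1 False 10.23 p [ 0.555  -0.2988  0.1   ] yaw 37.0 F [ 0.3 -0.  -0.2] T [ 0.02 -0.11  0.  ] w 0.0554 j7 1.026
z0.106 False 10.53 p [ 0.5548 -0.2988  0.1063] yaw 37.0 F [-1.  -0.3 -1.3] T [-0.04 -0.11 -0.05] w 0.0556 j7 1.027
z0.112 False 10.83 p [ 0.5549 -0.2988  0.1124] yaw 37.0 F [-0.5 -0.1 -0.9] T [-0.02 -0.13  0.02] w 0.0556 j7 1.027
z0.12 False 11.18 p [ 0.5549 -0.2988  0.1204] yaw 37.0 F [-0.6  0.2 -0.2] T [-0.02 -0.12 -0.05] w 0.0558 j7 1.028
high 11.92 p [ 0.5542 -0.2984  0.1894] yaw 37.0 F [-0.6  0.6 -0.4] T [-0.03 -0.13  0.03] w 0.0557 j7 1.035
```

View pics/lift.png

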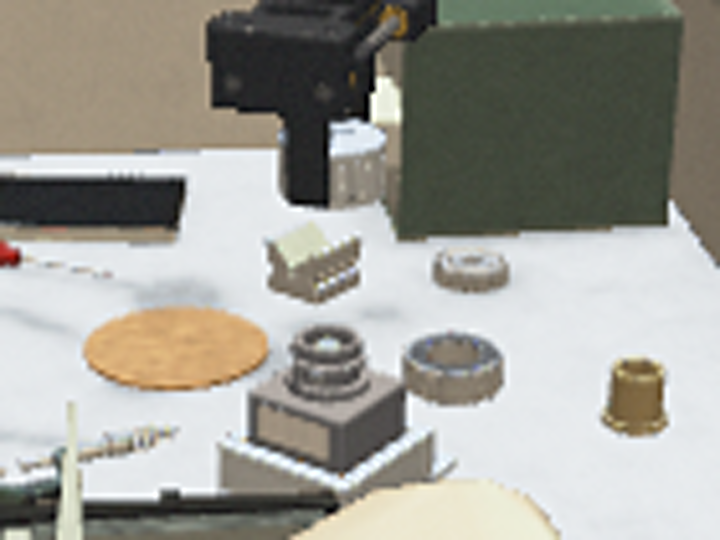

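The cap is held level between the fingers. The jar stands in its holder with the bare neck and ball at (328,345), and the mat ellipse is centred at about (177,348). Now over to the mat, then a slow guarded touch-down.

```bash
python3 - <<'E'
from h import *
print("mat by side",ray("side",((177.5)/5.143-.5+265,(348.5)/5.143-.5+140),.004))
m=[.586,-.0892]; Rn=R(np.radians(37))
robot.move_pose([*m,.19],Rn); show("over")
robot.move_l([*m,.04],rate=.12)
robot.move_l([*m,.016],rate=.05); robot.hold(.2); show("near")
print(robot.move_l([*m,.0055],rate=.01,guard=2.5)); robot.hold(.1); show("touch")
E
```

```text
mat by side [ 0.58358268 -0.09572671  0.004     ]
over 12.82 p [ 0.5857 -0.0917  0.1898] yaw 36.9 F [ 0.  -1.  -1.1] T [-0.06 -0.14 -0.  ] w 0.0556 j7 0.715
near 15.06 p [ 0.5862 -0.0892  0.0162] yaw 37.0 F [-0.1  0.3 -0.7] T [ 0.03 -0.13 -0.01] w 0.0559 j7 0.705
True
touch 15.92 p [ 0.5859 -0.0892  0.0082] yaw 37.0 F [-0.3 -0.2  5.5] T [ 0.07 -0.06 -0.02] w 0.0559 j7 0.704
```

Contact came at z = 8.2 mm, as expected. Release, retreat and check.

```bash
python3 - <<'E'
from h import *
robot.open(); robot.hold(.2); show("open")
robot.move_l([.586,-.0892,.16],rate=.1); 
robot.move_pose([.42,-.45,.30],R(np.radians(37))); show("away")
f=robot.grab_frame("top"); 
for n in ("side",): g=robot.grab_frame(n)
o=np.zeros((420,800,3),np.uint8); o[:,:395]=cv2.resize(f[60:270,180:377],(395,420),interpolation=cv2.INTER_CUBIC); o[:300,400:]=cv2.resize(g[160:265,260:400],(400,300),interpolation=cv2.INTER_CUBIC)
cv2.imwrite("pics/fin.png",o)
cv2.imwrite("pics/cz.png",cv2.resize(f[160:220,206:266],(600,600),interpolation=cv2.INTER_CUBIC))
E
```

```text
open 16.75 p [ 0.5853 -0.0891  0.0076] yaw 37.0 F [0.  0.2 0.7] T [ 0.04 -0.13  0.02] w 0.0884 j7 0.704
away 19.98 p [ 0.4213 -0.4482  0.2994] yaw 37.2 F [-0.4 -0.1  0.2] T [ 0.03 -0.14  0.01] w 0.0884 j7 1.335
```

View pics/fin.png

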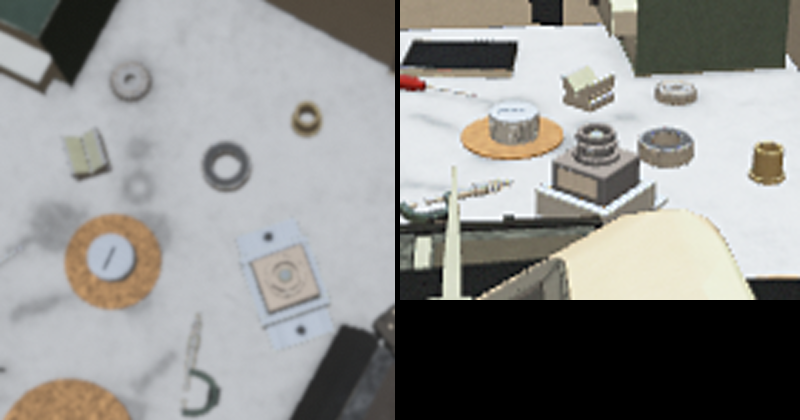

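View pics/cz.png

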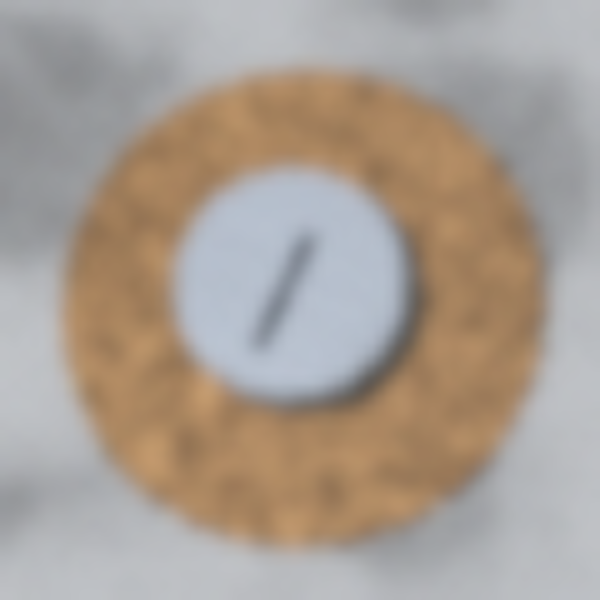

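```bash
python3 - <<'E'
from h import *
W=lambda x,y:((x+.5)/10-.5+206,(y+.5)/10-.5+160)
m=ray("top",W(305,307.5),.004)
print("mat",m,"dia",np.linalg.norm(ray("top",W(65,307),.004)-ray("top",W(545,307),.004)))
c=ray("top",W(290,283),.034); print("cap",c,"off",c[:2]-m[:2]); print("groove",ray("top",W(286,290),.034))
E
```

```text
mat [ 0.5862502 -0.0893942  0.004    ] dia 0.11819164316496052
cap [ 0.5878134  -0.09142217  0.034     ] off [ 0.00156321 -0.00202796]
groove [ 0.58613108 -0.09048239  0.034     ]
```

The cap is within about 2.5 mm of the mat's centre, lying flat with its groove up. The jar is in its holder and the bystanders are unmoved. Handing in.

```bash
python3 - <<'E'
from h import *
show("end"); robot.job_done()
E
```

```text
end 20.07 p [ 0.4213 -0.4484  0.2995] yaw 37.2 F [-0.7 -0.2  0.3] T [-0.04 -0.14 -0.02] w 0.0881 j7 1.335
the job is handed in; nothing more can be done
```

The cap is off the jar and lying top side up in the middle of the smallest mat. I handed the job in at about 20 s, with the arm clear and touching nothing.

**What I did:** I gripped the cap at 28 N and broke it loose with a short anticlockwise twist. I spun it on to 137° of tool turn, about 135° at the cap, and lifted it off with at most about 2 N of pull at the points I sampled. I set it down under a force guard, with about 5.5 N at contact.

**Last checks:**
- **Cap:** it lies flat with the groove up, about 2.5 mm from the mat's centre, which is near the camera accuracy.
- **Jar and tools:** the jar stands in its holder with the ball in its neck. The ring gauge, V-block and micrometer look unmoved in the last picture.

**What disagreed or was unclear:**
- **Lift guard:** it tripped once during the lift because a sideways contact force vanished. The vertical pull was then only about 1 N, so I carried on.
- **Mat centre:** a rough reading from the side camera was about 7 mm off the top camera's fit. I used the top camera, and the final top picture agreed with it.
- **Twist torque:** the readings taken after each twist step were low, 0.13 N m or less about the vertical, so the 0.6 N m peak was never seen. I confirmed the turn from the groove, which had moved about 31° after a 33° tool turn.

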